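Release a unit's tray with a pin through the access hole

ROBOT

A 7-joint arm with a two-finger parallel gripper is mounted at the origin on the work surface. World frame = base frame: x ahead of the robot, y to its left, z up, the work surface at z = 0. Lengths are in m, angles in rad, forces in N, time in s.
With the tool pointing down it reaches from about 0.425 to 0.925 m from the base axis. Payload 6.8 kg.
Tool frame: the origin (TCP) lies midway between the tips of the shut fingers; the grasp point (between the pads) lies 19 mm behind it (grip_point_offset is the distance from the TCP to the grasp point, in m); y points along the fingers, x is the direction in which the jaws open and shut, and the axes are right-handed (so a half turn about y gives the same grasp; the last joint's range is limited). The gripper opens to 85 mm and grips with 20 to 120 N. Pads are 22 mm wide; open, the fingers measure 114 mm over their backs; the gripper's body (76 mm by 85 mm) begins 54 mm behind the grasp point. The pads swing forward as they close: fully open they stand 13 mm farther back than shut.
Start: joints at [-1.294, 0.477, 0.022, 1.555, -0.011, 1.109, -0.083], TCP at [0.253, 0.626, 0.231] pointing down, gripper open.
Joint ranges: [-2.96, 2.96], [-0.34, 2.1], [-1.41, 1.46], [0.24, 2.44], [-1.37, 4.51], [0.17, 1.92], [-2.96, 2.96]. Speed limits (rad/s): [2.39, 2.39, 3.14, 3.14, 3.14, 3.14, 3.14].

INTERFACE

Orientations are given as a unit quaternion [w, x, y, z].
In Python, from station import get_obs, read_camera, hand_in, grip_point_offset gives the robot as it stands.
- The arm moves only by the tool play_rows, never from a script. Its argument "increments" is a list of rows, each a list of 2 entries, a list of its own where there are three numbers: the shift along the tool's x, y, z in m, then the turn, a rotation vector about the tool's x, y, z in degrees. In form: [[[tx, ty, tz], [ax, ay, az]], ...]. A call has 1 to 20 rows; each row shifts and turns the commanded pose from where the row before left it, along the tool's axes as they then stand; what a row does not reach is not made up. A row lasts 1/12 s, in which the tool goes at most 41.7 mm and 7.16 degrees, less where a joint would pass 70% of its speed; a pose out of reach is approached as far as the arm can. A call with a gripper value outside its range is refused whole. "gripper" is the finger opening in m, from 0 to 0.0854, set as the call begins (left out, the last holds). The fingers move at their own pace and stop on an object; "grip_force" is the grip in N (left out, the last holds). Time passes only in rows, so rows that do not move let the fingers close. It gives the time, the measured TCP pose, the force and the opening at its end, in the units of the state.
- get_obs(): the state, without advancing time (a new reading comes with each control period).
- read_camera(name): name is "scene" or "top"; returns a dict with "color" (420x560x3 uint8, red, green, blue), "range_z" (420x560 float32, m along the optical axis (not along the pixel's ray), 0 where there is no reading), "intrinsics" (3x3 intrinsics, pixels), "R" (3x3) and "t" (3): a world point X has camera coordinates R X + t. Camera axes: x right, y down, z forward; pixel columns grow to the right and rows downward; lengths in m; the calibration is good to about 2 mm. A picture is of the moment at which its call begins.
- hand_in(): hands the job in, once; it reports no verdict.
The state is a dict: "t": time; "q": joint angles; "joint_vel": joint speeds; "joint_torque": joint torques, N m; "eef_pos": TCP position; "tool_rot": TCP orientation; "contact_force": force on the tool from outside, world axes, zero at the start; "torque": the same for the moment, N m; "gripper_width": opening from 0.0 (shut) to 1.0 (fully open).
Only numpy, scipy, OpenCV 4.12 (cv2) and the standard library are available. Lean on these libraries where they do the work, as an engineer would, in place of code of your own. Each camera call takes 0.05 s, during which the arm holds its last target. There are 200 camera calls.

TASK

Take the release pin from its stand, push it down through the yellow-ringed access hole in the grey unit's lid, feel for the hidden spring catch and keep it pressed until the tray has come fully out, then stand the pin fully home in its stand. The catch lies at a different depth on each unit and is delicate: never bear on the unit or the catch with more than 20 N, and do it with the pin alone, the gripper keeping off the unit. Leave everything else where it is.

Things in the scene. Friction and masses are not known exactly. Their poses are not given: they have to be found in the camera images.
- unit: closed grey metal unit, fixed on the bench, 200 (x) x 240 (y) x 100 mm high; origin at the centre of its underside, -x is its front, z up. Its lid is 15 mm thick. A tray in its front is held shut by a hidden spring catch, worked by a pad under the access hole in the lid. Only the pin may touch the unit
- access_hole (a point): middle of the mouth of the round access hole, 9 mm across, level with the lid's upper face, in a painted yellow ring 16 to 24 mm across; it goes straight down through the lid. Below it, unseen, lies the flat pad of the catch (18 mm across), untouched anywhere from 22 to 42 mm below the lid's upper face, differing from unit to unit
- tray (a joint): how far the tray is out, in m: 0 caught, 0.045 fully out. The catch's pad resists with 3 N at first and 0.6 N more per mm; 6 mm down (7 to 11 N with rubbing) it frees the tray, 8.5 mm down is a hard stop. While it is held down the tray's own spring drives it out in about 2 s; let go too soon, it catches the tray again part way. The tray cannot be pulled past it
- tray_front (a point): middle of the upper edge of the tray's blue front panel (232 mm wide, its edge 57 mm above the bench), which moves out along the unit's -x
- pin: release pin: round steel rod 5 mm thick with a rounded tip, a dark collar 22 mm across at 72 to 76 mm from the tip, and above it an orange handle 16 x 16 mm square, from 76 to 136 mm above the tip; 70 g. Origin at the tip, z along the pin towards the handle; x and y are square to the handle's sides. It starts standing upright in the stand, its tip 8 mm above the bench
- stand: wooden pin stand fixed on the bench: block 60 x 60 x 80 mm high on a foot 90 x 90 x 8 mm; origin at the centre of its underside, z up
- stand_hole (a point): middle of the mouth of the stand's round hole, 9 mm across and 76 mm deep, in its upper face 80 mm above the bench; the pin is home when its collar rests on this face, its tip then 72 mm below it
- gearbox: bystander, fixed: aluminium gearbox 150 x 120 mm with a brass wheel and an upright shaft, 105 mm high; origin at the centre of its underside
- worm_wheel: bystander: loose brass worm wheel, 60 mm across, 16 mm high, lying on the unit's lid; origin at the centre of its underside
- screwdriver: bystander: loose screwdriver with a yellow handle, lying on the bench; origin near its middle
- grease_jar: bystander: loose jar with a red cap, 60 mm across, 75 mm high; origin at the centre of its underside
- shaft: bystander: loose stepped steel shaft standing on end, 32 mm across, 85 mm high; origin at the centre of its underside
Things that resemble listed ones, but are neither listed nor needed, are in the scene too. Of the things like the pin, leave any that is blue; of the rest the smaller one is meant.

How it is judged:
On the way, in this order (a step that is already met when the one before it is completed fails the run):
1. the pin's tip is through the access hole, below the lid (horizontal distance between pin and access_hole below 0.006 m and z of pin in the frame of unit below 0.084 m), for 0.1 s.
2. the tray has come out at least 40 mm (value of joint tray above 0.04 m), for 0.1 s.
At the end, for the whole second after the job is handed in: the tray is out at least 40 mm (of 45); the pin is back in the stand at rest, within 6 mm of its axis, upright within 0.1 rad and within 4 mm of fully home (horizontal distance between pin and stand below 0.006 m and z of pin in the frame of stand below 0.012 m and angle between pin's own z axis and vertical below 0.1 rad and value of joint tray above 0.04 m and linear speed of pin below 0.02 m/s); the robot touches nothing.
It fails at once if the pin bears on the unit or its catch with more than 20 N (contact force between pin and unit above 20 N).
It fails at once if the gripper touches the unit (contact force between any of the fingers, the arm and unit above 1 N).
It fails at once if a loose bystander is moved more than 25 mm (distance of any of worm_wheel, screwdriver, grease_jar, shaft from where it was at the start of the episode above 0.025 m).
It also fails if it takes over 56 s, if anything falls off the work surface, if the arm or the gripper's body presses on something with over 40 N, if the wrist force passes 120 N, or if a joint passes its speed limit or range.

## Working session

There is one attempt and no reset: what is moved stays moved. The work goes in short steps, Python scripts to look and compute and a tool call to move; the robot and the scene stay as the last step left them, time stands still between calls to the robot, and variables do not carry over. Pictures are saved under pics/ and viewed, about 8 in all and at most 12, crops included, and the job is handed in when it is done.

Besides the shell and the picture viewer there is one more tool, called after "Call:" as name(argument=value, ...) on one line, values as JSON. play_rows: Moves the arm, as the interface text tells. Its arguments: {"type":"object","properties":{"increments":{"type":"array","items":{"type":"array"}},"gripper":{"type":"number"},"grip_force":{"type":"number"}},"required":["increments"]}

```bash
ls; mkdir -p pics; cat > h.py <<'E'
import numpy as np, cv2
from station import get_obs, read_camera, hand_in, grip_point_offset
def grab(n):
    c=read_camera(n); np.savez(f'{n}.npz',**c); return c
def load(n): return dict(np.load(f'{n}.npz'))
def pts(c):
    K=c['intrinsics'];z=c['range_z'];v,u=np.mgrid[:z.shape[0],:z.shape[1]]
    P=np.stack([(u-K[0,2])/K[0,0]*z,(v-K[1,2])/K[1,1]*z,z],-1)
    return (P-c['t'])@c['R']
def ray(c,u,v,h):
    d=c['R'].T@np.linalg.inv(c['intrinsics'])@np.array([u,v,1.]); o=-c['R'].T@c['t']
    return o+d*(h-o[2])/d[2]
def proj(c,X):
    p=c['intrinsics']@(c['R']@np.array(X)+c['t']); return p[:2]/p[2]
def save(n,img): cv2.imwrite(f'pics/{n}.png',cv2.cvtColor(img,cv2.COLOR_RGB2BGR))
E
python3 - <<'E'
from h import *
o=get_obs();print({k:np.round(v,3) for k,v in o.items()},grip_point_offset)
for n in('scene','top'):
    c=grab(n);save(n,c['color']);print(n,np.round(-c['R'].T@c['t'],3),c['intrinsics'][0,0])
E
```

```text
pics
{'t': np.float64(0.0), 'q': array([-1.294,  0.478,  0.022,  1.556, -0.011,  1.109, -0.083]), 'joint_vel': array([-0.003,  0.001,  0.   ,  0.001,  0.   ,  0.001, -0.   ]), 'joint_torque': array([ 0.0000e+00, -5.9646e+01,  1.6080e+00, -2.8120e+01,  1.2000e-02,
        9.0000e-03,  0.0000e+00]), 'eef_pos': array([0.253, 0.625, 0.23 ]), 'tool_rot': array([-0.586,  0.587,  0.395, -0.396]), 'contact_force': array([-0.092,  0.106,  0.381]), 'torque': array([ 0.025, -0.048, -0.025]), 'gripper_width': np.float64(1.0)} 0.0187
scene [ 1.444 -0.178  0.755] 535.7416885527227
top [0.337 0.026 1.315] 518.074468485415
```

View images.

View pics/scene.png

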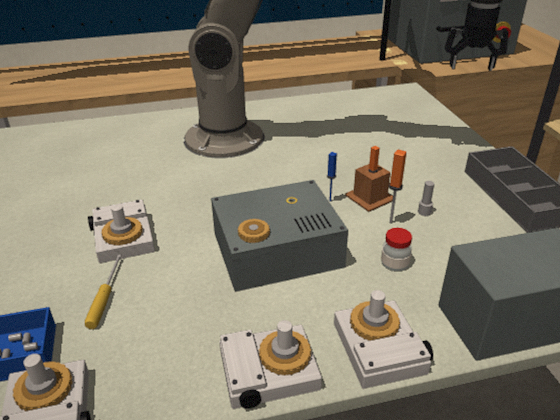

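View pics/top.png

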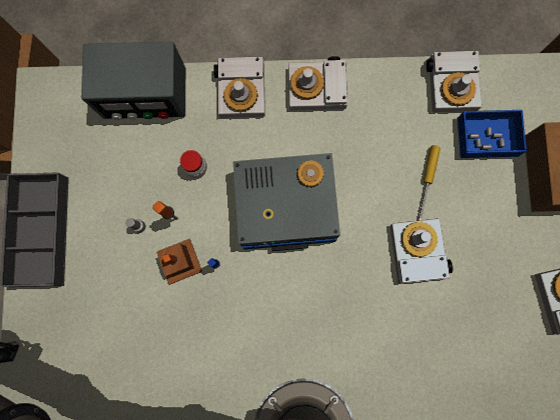

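Scene and top views show: unit (top px ~285,200) with yellow-ringed hole (268,214), front facing the robot. Pin candidates in the top view are orange in stand (167,259), a taller orange one on the bench (163,210) and a blue one (213,264). The blue is excluded and the smaller orange is the one in the stand. I'll measure these and check in one crop.

```bash
python3 - <<'E'
from h import *
for n in('top','scene'):
    c=load(n);P=pts(c);hsv=cv2.cvtColor(c['color'],cv2.COLOR_RGB2HSV)
    H,S,V=[hsv[...,i].astype(int) for i in range(3)]
    inb=(P[...,0]>.3)&(P[...,0]<.9)&(P[...,1]>-.3)&(P[...,1]<.6)
    ms={'orange':(H<12)&(S>200)&(V>120)&inb,'yellow':(H>20)&(H<35)&(S>120)&(P[...,2]>.08)&inb,'blue':(H>105)&(H<130)&(S>150)&inb}
    for k,m in ms.items():
        nn,l,st,ce=cv2.connectedComponentsWithStats(m.astype(np.uint8),connectivity=8)
        for i in range(1,nn):
            if st[i,4]>12:
                q=P[l==i]; print(n,k,st[i],np.round(ce[i],1),np.round(np.median(q,0),3),'z',np.round(np.percentile(q[:,2],[5,95]),3))
    # lid plane
    g=(abs(P[...,2]-.1)<.008)&(S<70)&inb
    nn,l,st,ce=cv2.connectedComponentsWithStats(g.astype(np.uint8)); i=1+np.argmax(st[1:,4]); q=P[l==i]
    print(n,'lid',st[i],np.median(q[:,2]),cv2.minAreaRect((q[:,:2]*1000).astype(np.float32)))
    w=(abs(P[...,2]-.08)<.006)&(H<20)&(S>100)&inb
    nn,l,st,ce=cv2.connectedComponentsWithStats(w.astype(np.uint8)); i=1+np.argmax(st[1:,4]); q=P[l==i]
    print(n,'stand',st[i],np.median(q[:,2]),cv2.minAreaRect((q[:,:2]*1000).astype(np.float32)))
a=load('top')['color'][185:300,110:300];b=load('scene')['color'][130:245,270:460]
save('crop',np.vstack([cv2.resize(x,None,fx=3.2,fy=2.6*1,interpolation=cv2.INTER_CUBIC) for x in(a[:, :],b)])[:600])
E
```

```text
top orange [181 151  20  20 312] [190.3 160.2] [0.658 0.263 0.075] z [0.071 0.079]
top orange [153 202  12  11  63] [157.9 206.7] [0.524 0.312 0.19 ] z [0.187 0.194]
top orange [163 254   6   8  30] [165.3 257.6] [0.415 0.305 0.144] z [0.141 0.148]
top yellow [263 209  10  10  47] [267.8 213.4] [0.518 0.073 0.1  ] z [0.096 0.103]
top blue [242 238  95  11 274] [289.7 243.1] [0.449 0.022 0.055] z [0.027 0.06 ]
top blue [208 259  11   9  66] [212.9 263. ] [0.401 0.2   0.133] z [0.086 0.138]
top lid [ 232  153  108   91 7681] 0.10014454260385076 ((554.6868896484375, 31.27782440185547), (201.28662109375, 240.8406982421875), 3.486194372177124)
top stand [157 244  32  32 524] 0.08011596687381864 ((415.66632080078125, 304.4600830078125), (61.14120101928711, 61.097286224365234), 20.8156681060791)
scene orange [370 147   5  16  24] [371.9 153.9] [0.417 0.298 0.128] z [0.109 0.144]
scene orange [393 161   9  14  36] [397.1 168.1] [0.536 0.306 0.154] z [0.142 0.171]
scene orange [387 228  24  16 226] [398.8 235.1] [0.661 0.264 0.075] z [0.073 0.077]
scene yellow [286 197  11   7  33] [291.2 200.1] [0.519 0.073 0.1  ] z [0.098 0.102]
scene blue [328 152   8  25 157] [331.6 164.1] [0.411 0.201 0.11 ] z [0.082 0.135]
scene blue [330 188   1  13  13] [330. 194.] [0.406 0.202 0.021] z [0.006 0.038]
scene lid [ 211  180  138   78 6086] 0.0993899345253417 ((555.3779296875, 31.906539916992188), (208.76722717285156, 241.419677734375), 3.3947689533233643)
scene stand [356 164  34  18 305] 0.07934356488698195 ((417.5128173828125, 305.88348388671875), (66.00167846679688, 65.53408813476562), 21.20429229736328)
```

View pics/crop.png

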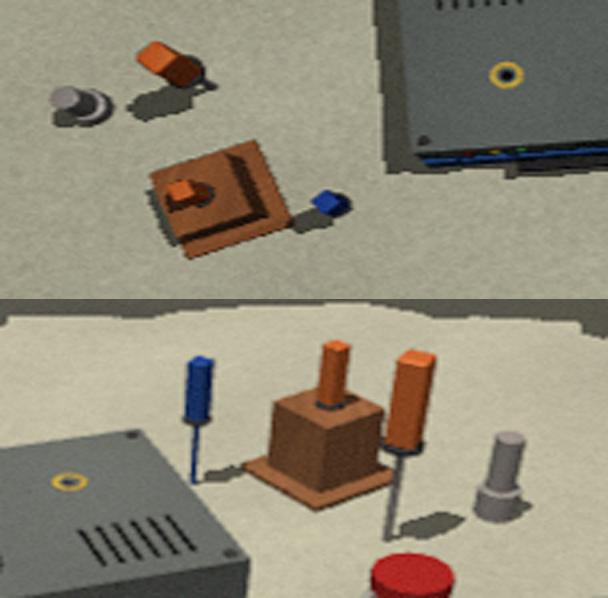

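```bash
python3 - <<'E'
from h import *
t=load('top');s=load('scene')
def orange(c,x0,x1,y0,y1,k=6):
    im=cv2.resize(c['color'][y0:y1,x0:x1],None,fx=k,fy=k,interpolation=cv2.INTER_CUBIC)
    return im
# handle top face in top view
k=8;x0,y0=150,240
im=cv2.resize(t['color'][y0:280,x0:190],None,fx=k,fy=k,interpolation=cv2.INTER_CUBIC)
hsv=cv2.cvtColor(im,cv2.COLOR_RGB2HSV)
for v in(140,170,190):
    m=((hsv[...,0]<14)&(hsv[...,1]>190)&(hsv[...,2]>v)).astype(np.uint8)
    cs=max(cv2.findContours(m,0,1)[0],key=cv2.contourArea)[:,0]
    W=np.array([ray(t,(u+.5)/k-.5+x0,(w+.5)/k-.5+y0,.144)[:2]*1000 for u,w in cs],np.float32)
    print(v,cv2.minAreaRect(W))
# ring centre: fit ellipse of yellow contour
for n,c,(x0,y0) in(('top',t,(255,200)),('scene',s,(278,188))):
    im=cv2.resize(c['color'][y0:y0+26,x0:x0+28],None,fx=k,fy=k,interpolation=cv2.INTER_CUBIC)
    b=im.astype(int);d=b[...,0]-b[...,2]
    m=(d>40).astype(np.uint8)
    cs=max(cv2.findContours(m,0,1)[0],key=cv2.contourArea)
    e=cv2.fitEllipse(cs);cx,cy=(np.array(e[0])+.5)/k-.5+(x0,y0)
    print(n,e[1],cx,cy,ray(c,cx,cy,.1))
# handle depth pts above .1 near stand
for n,c in(('top',t),('scene',s)):
    P=pts(c);q=P[(P[...,2]>.141)&(P[...,2]<.15)&(np.hypot(P[...,0]-.415,P[...,1]-.305)<.03)];print(n,len(q),q.mean(0).round(4) if len(q) else 0, cv2.minAreaRect((q[:,:2]*1000).astype(np.float32)))
# anything in front of the tray
P=pts(t);q=P[(P[...,0]>.37)&(P[...,0]<.44)&(abs(P[...,1]-.03)<.12)];print('front z',np.percentile(q[:,2],[1,50,99]))
E
```

```text
140 ((415.002197265625, 303.8025207519531), (15.414573669433594, 15.512893676757812), 24.092853546142578)
170 ((414.90899658203125, 303.4254455566406), (13.609771728515625, 13.394746780395508), 22.58849334716797)
190 ((411.2013244628906, 299.2943115234375), (2.561103343963623, 6.827866554260254), 35.41565704345703)
top (83.00812530517578, 86.5670394897461) 267.8247547149658 213.4414234161377 [0.51675607 0.0730014  0.1       ]
scene (57.433990478515625, 92.93706512451172) 291.2898874282837 199.89550399780273 [0.51700715 0.0738575  0.1       ]
top 45 [0.415  0.3043 0.1444] ((414.48516845703125, 304.11932373046875), (15.309683799743652, 15.492233276367188), 20.5893611907959)
scene 28 [0.4189 0.3044 0.1432] ((419.46600341796875, 304.86419677734375), (15.56083869934082, 18.252342224121094), 43.36281204223633)
front z [-0.00593234  0.00016268  0.04029635]
```

Call:
play_rows(increments=[[[-0.0198,0,-0.0225],[0,0,0]],[[-0.0198,0,-0.0225],[0,0,0]],[[-0.0198,0,-0.0225],[0,0,0]],[[-0.0198,0,-0.0225],[0,0,0]],[[-0.0198,0,-0.0225],[0,0,0]],[[-0.0198,0,-0.0225],[0,0,0]],[[-0.0198,0,-0.0225],[0,0,0]],[[-0.0198,0,-0.0225],[0,0,0]],[[-0.0198,0,-0.0225],[0,0,0]],[[-0.0198,0,-0.0225],[0,0,0]],[[-0.0198,0,-0.0225],[0,0,0]],[[-0.0198,0,-0.0225],[0,0,0]],[[0,0,0],[0,6.6,0]],[[0,0,0],[0,6.6,0]],[[0,0,0],[0,6.6,0]],[[0,0,0],[0,6.6,0]],[[0,0,0],[0,6.6,0]],[[0,0,0],[0,6.6,0]],[[0,0,0],[0,6.6,0]],[[0,0,0],[0,0,0]]], gripper=0.045, grip_force=60)

```text
t: 1.77
eef_pos: [0.4142, 0.3039, 0.231]
tool_rot: [-0.694, 0.695, 0.132, -0.132]
contact_force: [0.4, 0.2, -0.9]
gripper_width: 0.524
```

```bash
cat >> h.py <<'E'
from scipy.spatial.transform import Rotation as Ro
def plan(target=None):
    o=get_obs();w,x,y,z=o['tool_rot'];R=Ro.from_quat([x,y,z,w]).as_matrix()
    print('t',round(float(o['t']),2),'p',o['eef_pos'].round(4),'x',R[:,0].round(3),'y',R[:,1].round(3),'yaw',np.degrees(np.arctan2(R[1,0],R[0,0])).round(2),'F',o['contact_force'].round(2),'g',float(o['gripper_width']))
    if target is not None: print('tool shift',(R.T@(np.array(target)-o['eef_pos'])).round(4))
E
python3 -c "
from h import *
plan([.415,.304,.101])"
```

```text
t 1.77 p [0.4142 0.3039 0.231 ] x [ 0.93   0.367 -0.001] y [-0.    -0.001 -1.   ] yaw 21.52 F [ 0.35  0.18 -0.87] g 0.52397777540716
tool shift [ 0.0009  0.13   -0.0002]
```

Call:
play_rows(increments=[[[0.0008,0.015,-0.0002],[0,0,0]],[[0,0.015,0],[0,0,0]],[[0,0.015,0],[0,0,0]],[[0,0.015,0],[0,0,0]],[[0,0.015,0],[0,0,0]],[[0,0.015,0],[0,0,0]],[[0,0.015,0],[0,0,0]],[[0,0.015,0],[0,0,0]],[[0,0.01,0],[0,0,0]],[[0,0,0],[0,0,0]],[[0,0,0],[0,0,0]]])

```text
t: 2.68
eef_pos: [0.4151, 0.304, 0.1011]
tool_rot: [-0.694, 0.695, 0.134, -0.134]
contact_force: [0.4, 0.8, 0.2]
gripper_width: 0.526
```

```bash
python3 - <<'E'
from h import *
plan([.415,.304,.101])
a=grab('scene')['color'][110:250,290:460]
save('pre',cv2.resize(a,None,fx=4,fy=4,interpolation=cv2.INTER_CUBIC))
E
```

```text
t 2.68 p [0.4151 0.304  0.1011] x [ 0.928  0.372 -0.001] y [-0.001 -0.001 -1.   ] yaw 21.84 F [0.36 0.77 0.16] g 0.5263877225235514
tool shift [-0.0001  0.0001  0.0001]
```

View pics/pre.png

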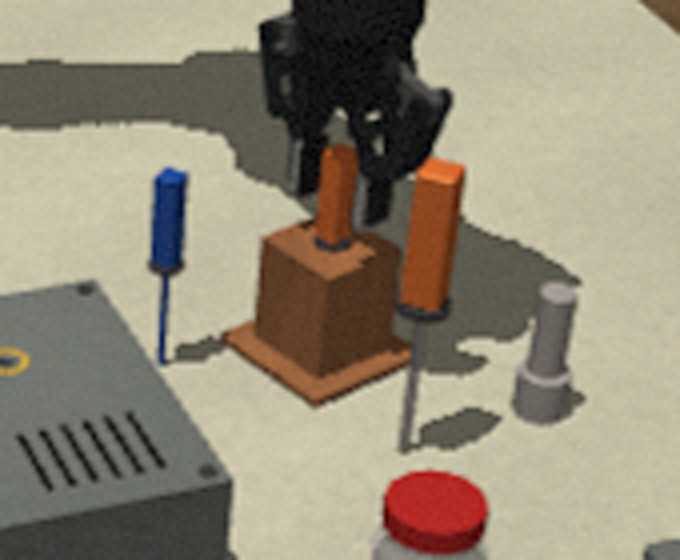

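The fingers straddle the orange handle (px ~335,190 in the crop) and clear the tall pin. Closing now.

Call:
play_rows(increments=[[[0,0,0],[0,0,0]],[[0,0,0],[0,0,0]],[[0,0,0],[0,0,0]],[[0,0,0],[0,0,0]],[[0,0,0],[0,0,0]],[[0,0,0],[0,0,0]],[[0,0,0],[0,0,0]],[[0,0,0],[0,0,0]],[[0,0,0],[0,0,0]],[[0,0,0],[0,0,0]]], gripper=0.0, grip_force=60)

```text
t: 3.57
eef_pos: [0.4156, 0.3046, 0.102]
tool_rot: [0.695, -0.694, -0.134, 0.133]
contact_force: [-0.8, 0.2, 6.0]
gripper_width: 0.18
```

```bash
python3 -c "
from h import *
plan()"
```

```text
t 3.57 p [0.4156 0.3046 0.102 ] x [0.929 0.371 0.001] y [ 0.001  0.001 -1.   ] yaw 21.76 F [-0.82  0.25  5.96] g 0.179760697804885
```

Call:
play_rows(increments=[[[0,-0.005,0],[0,0,0]],[[0,-0.01,0],[0,0,0]],[[0,-0.015,0],[0,0,0]],[[0,-0.015,0],[0,0,0]],[[0,-0.015,0],[0,0,0]],[[0,-0.015,0],[0,0,0]],[[0,-0.015,0],[0,0,0]],[[0,-0.015,0],[0,0,0]],[[0,-0.015,0],[0,0,0]],[[0,-0.015,0],[0,0,0]],[[0,-0.015,0],[0,0,0]],[[0,-0.005,0],[0,0,0]],[[0,0,0],[0,0,0]],[[0,0,0],[0,0,0]],[[0,0,0],[0,0,0]]])

```text
t: 4.82
eef_pos: [0.4147, 0.3037, 0.2554]
tool_rot: [-0.694, 0.695, 0.133, -0.134]
contact_force: [-0.1, 0.1, -0.6]
gripper_width: 0.177
```

```bash
python3 - <<'E'
from h import *
plan([.4156+.1018,.3046-.2308,.256])
t=grab('top');s=grab('scene')
for c in(t,s): print(proj(c,[.415,.304,.16]).round(0),proj(c,[.415,.304,.24]).round(0))
u,v=proj(s,[.415,.304,.2]).astype(int)
save('lift',cv2.resize(s['color'][max(v-60,0):v+60,u-60:u+60],None,fx=5,fy=5,interpolation=cv2.INTER_CUBIC))
E
```

```text
t 4.82 p [0.4147 0.3037 0.2554] x [ 0.929  0.371 -0.001] y [-0.001 -0.001 -1.   ] yaw 21.75 F [-0.07  0.06 -0.62] g 0.17694734528847136
tool shift [ 0.0101 -0.0004 -0.2516]
[164. 257.] [155. 255.]
[375. 141.] [379. 109.]
```

View pics/lift.png

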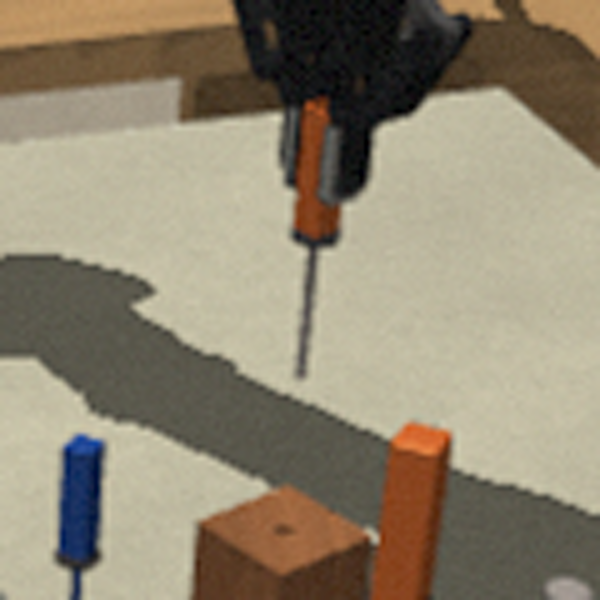

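Pin held upright (tip at crop 300,375), stand hole visible (285,530). Now move over the access hole.

Call:
play_rows(increments=[[[0.001,0,-0.0126],[0,0,0]],[[0.001,0,-0.025],[0,0,0]],[[0.001,0,-0.025],[0,0,0]],[[0.001,0,-0.025],[0,0,0]],[[0.001,0,-0.025],[0,0,0]],[[0.001,0,-0.025],[0,0,0]],[[0.001,0,-0.025],[0,0,0]],[[0.001,0,-0.025],[0,0,0]],[[0.001,0,-0.025],[0,0,0]],[[0.001,0,-0.025],[0,0,0]],[[0,0,-0.014],[0,0,0]],[[0,0,0],[0,0,0]],[[0,0.025,0],[0,0,0]],[[0,0.02,0],[0,0,0]],[[0,0,0],[0,0,0]],[[0,0,0],[0,0,0]],[[0,0,0],[0,0,0]]])

```text
t: 6.33
eef_pos: [0.5182, 0.0744, 0.2121]
tool_rot: [0.694, -0.694, -0.134, 0.133]
contact_force: [0.0, 0.4, -1.1]
gripper_width: 0.179
```

```bash
python3 - <<'E'
from h import *
plan([.5168,.0736,.21])
t=load('top')   # taken with the pin lifted: is the stand hole visible?
s=load('scene');k=8
for n,c in(('scene',s),('top',t)):
    u,v=proj(c,[.4155,.3045,.08]).astype(int);x0,y0=u-5,v-4
    g=cv2.resize(cv2.cvtColor(c['color'],cv2.COLOR_RGB2GRAY)[y0:y0+9,x0:x0+11],None,fx=k,fy=k,interpolation=cv2.INTER_CUBIC).astype(float)
    w=np.clip(np.percentile(g,60)*.8-g,0,None);vv,uu=np.mgrid[:g.shape[0],:g.shape[1]]
    if w.sum()>0:
        cx,cy=((uu*w).sum()/w.sum()+.5)/k-.5+x0,((vv*w).sum()/w.sum()+.5)/k-.5+y0
        print(n,'stand hole',cx,cy,ray(c,cx,cy,.08))
s=grab('scene');u,v=proj(s,[.517,.0736,.13]).astype(int);print('crop',u-60,v-60)
for z in(.1,.117): print(z,(proj(s,[.5168,.0736,z])-(u-60,v-60))*5)
save('hover',cv2.resize(s['color'][v-60:v+60,u-60:u+60],None,fx=5,fy=5,interpolation=cv2.INTER_CUBIC))
E
```

```text
t 6.33 p [0.5182 0.0744 0.2121] x [0.929 0.371 0.001] y [ 0.001  0.    -1.   ] yaw 21.77 F [ 0.02  0.35 -1.09] g 0.17885871166819234
tool shift [-0.0015  0.0021 -0.0002]
scene stand hole 372.10768484001244 170.56235243864555 [0.41641519 0.30344943 0.08      ]
top stand hole 172.42848780222175 259.36382324112395 [0.41486811 0.30328217 0.08      ]
crop 231 128
0.1 [300.75251231 359.30187576]
0.117 [300.92875437 326.6597143 ]
```

View pics/hover.png

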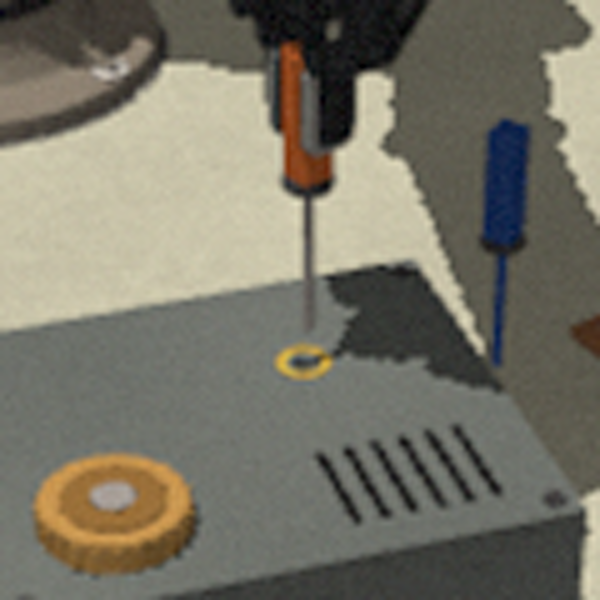

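```bash
cat > m.py <<'E'
from h import *
def rod(N=3):
    ps=[];ims=[]
    for _ in range(N):
        s=grab('scene');ims.append(s['color'].astype(float));o=get_obs();ps.append(o['eef_pos'])
    im=np.mean(ims,0);p=np.mean(ps,0);print('tcp',p.round(4),np.std(ps,0).round(5))
    tip=p-[0,0,.094];g=im.sum(2)/3
    H=np.array([.5170,.0735,.1])
    D=[]
    for z in np.arange(tip[2]+.008,tip[2]+.066,.002):
        u,v=proj(s,[tip[0],tip[1],z]);r=int(round(v));x0=int(round(u))-7;row=g[r,x0:x0+15]
        bg=np.median(row);w=np.clip(bg-row-15,0,None);
        if w.sum()<20: continue
        uc=(w*np.arange(15)).sum()/w.sum()+x0; D.append((r,uc-u))
    D=np.array(D);print('rod minus predicted px by row',D[:, 1].round(2),'median',np.median(D[:,1]).round(2))
    b=im[...,0]-im[...,2];u,v=proj(s,H).astype(int);B=np.clip(b[v-6:v+7,u-8:u+9]-40,0,None);vv,uu=np.mgrid[v-6:v+7,u-8:u+9]
    rc=np.array([(B*uu).sum(),(B*vv).sum()])/B.sum();print('ring',rc,ray(s,*rc,.1).round(4))
    K=s['intrinsics'];d=s['R']@tip+s['t'];mm=d[2]/K[0,0]*1000
    right=s['R'][0];right=right/np.linalg.norm(right[:2])
    off=(np.median(D[:,1])+proj(s,[tip[0],tip[1],.1])[0]-rc[0])*mm
    print('mm/px',mm.round(2),'right',right.round(3),'rod right of ring by mm',off.round(2))
    return p
E
python3 -c "
from m import *
rod();plan([.5168,.0736,.21])"
```

```text
tcp [0.5185 0.0745 0.2124] [6.e-05 2.e-05 8.e-05]
rod minus predicted px by row [5.94 5.93 6.06 5.94 5.91 5.91 5.98 5.37 3.22 0.64 0.63 0.56 0.53 0.55
 0.56 0.6  0.59 0.52 0.47 0.46 0.47 0.47 0.49 0.47 0.44 0.44 0.37] median 0.56
ring [290.79852321 200.02294304] [0.5172 0.0727 0.1   ]
mm/px 2.15 right [ 0.238  0.971 -0.011] rod right of ring by mm 3.23
t 6.53 p [0.5184 0.0744 0.2123] x [0.929 0.371 0.002] y [ 0.002  0.001 -1.   ] yaw 21.76 F [0.49 0.04 0.23] g 0.17921767915208314
tool shift [-0.0018  0.0023 -0.0002]
```

Call:
play_rows(increments=[[[-0.0021,0,-0.0013],[0,0,0]],[[0,0.006,0],[0,0,0]],[[0,0.006,0],[0,0,0]],[[0,0,0],[0,0,0]],[[0,0,0],[0,0,0]],[[0,0,0],[0,0,0]]])

```text
t: 7.03
eef_pos: [0.5163, 0.0722, 0.1991]
tool_rot: [-0.694, 0.694, 0.133, -0.134]
contact_force: [-0.0, 0.2, -1.2]
gripper_width: 0.176
```

```bash
sed -i "s/off=(np.median(D\[:,1\])/rc[0]=291.25;off=(np.median(D[12:,1])/" m.py; python3 - <<'E'
from m import *
p=rod();plan()
s=load('scene');u,v=291,195
save('near',cv2.resize(s['color'][v-25:v+20,u-30:u+30],None,fx=12,fy=12,interpolation=cv2.INTER_CUBIC))
E
```

```text
tcp [0.5164 0.0722 0.1993] [4.e-05 0.e+00 6.e-05]
rod minus predicted px by row [6.32 6.1  6.08 6.25 6.24 5.09 5.09 6.47 5.78 5.49 5.69 5.69 5.57 5.24
 2.26 0.36 0.35 0.32 0.34 0.34 0.31 0.31 0.28 0.28 0.28 0.28 0.27] median 5.09
ring [290.95292006 200.22739196] [0.5181 0.0728 0.1   ]
mm/px 2.16 right [ 0.238  0.971 -0.011] rod right of ring by mm -0.94
t 7.18 p [0.5165 0.0722 0.1994] x [0.929 0.371 0.   ] y [ 0.  0. -1.] yaw 21.75 F [ 0.45  0.3  -1.22] g 0.1767421704161878
```

View pics/near.png

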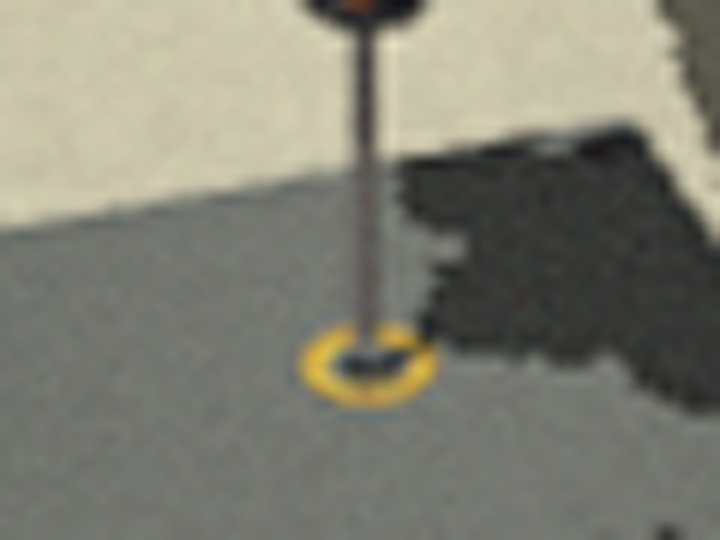

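Ring centre at (369,367), rod at (367,340): lateral agreement to ~0.4 mm and depth is plausible. Entering gently.

Call:
play_rows(increments=[[[0.0005,0.002,0.0002],[0,0,0]],[[0,0.002,0],[0,0,0]],[[0,0.002,0],[0,0,0]],[[0,0.001,0],[0,0,0]],[[0,0,0],[0,0,0]],[[0,0,0],[0,0,0]]])

```text
t: 7.68
eef_pos: [0.5166, 0.0725, 0.1922]
tool_rot: [-0.694, 0.694, 0.133, -0.133]
contact_force: [-0.2, -0.4, -1.4]
gripper_width: 0.181
```

Call:
play_rows(increments=[[[0,0.001,0],[0,0,0]],[[0,0.001,0],[0,0,0]],[[0,0,0],[0,0,0]],[[0,0,0],[0,0,0]]])

```text
t: 8.02
eef_pos: [0.5167, 0.0726, 0.1903]
tool_rot: [0.694, -0.694, -0.133, 0.133]
contact_force: [-0.5, -0.3, -0.1]
gripper_width: 0.176
```

Call:
play_rows(increments=[[[0,0.001,0],[0,0,0]],[[0,0.001,0],[0,0,0]],[[0,0.001,0],[0,0,0]],[[0,0,0],[0,0,0]],[[0,0,0],[0,0,0]]])

```text
t: 8.43
eef_pos: [0.5167, 0.0726, 0.1872]
tool_rot: [-0.694, 0.694, 0.133, -0.133]
contact_force: [0.9, 0.0, -1.5]
gripper_width: 0.179
```

Call:
play_rows(increments=[[[0,0.002,0],[0,0,0]],[[0,0.002,0],[0,0,0]],[[0,0.002,0],[0,0,0]],[[0,0.002,0],[0,0,0]],[[0,0.002,0],[0,0,0]],[[0,0.001,0],[0,0,0]],[[0,0,0],[0,0,0]],[[0,0,0],[0,0,0]]])

```text
t: 9.1
eef_pos: [0.5167, 0.0726, 0.1762]
tool_rot: [-0.694, 0.694, 0.133, -0.133]
contact_force: [-0.9, -0.2, -0.5]
gripper_width: 0.18
```

Call:
play_rows(increments=[[[0,0.001,0],[0,0,0]],[[0,0.001,0],[0,0,0]],[[0,0.001,0],[0,0,0]],[[0,0.001,0],[0,0,0]],[[0,0,0],[0,0,0]],[[0,0,0],[0,0,0]]])

```text
t: 9.6
eef_pos: [0.5166, 0.0726, 0.1722]
tool_rot: [0.694, -0.694, -0.133, 0.133]
contact_force: [1.0, 0.0, -0.7]
gripper_width: 0.176
```

Call:
play_rows(increments=[[[0,0.001,0],[0,0,0]],[[0,0.001,0],[0,0,0]],[[0,0.001,0],[0,0,0]],[[0,0,0],[0,0,0]],[[0,0,0],[0,0,0]]])

```text
t: 10.02
eef_pos: [0.5167, 0.0726, 0.1692]
tool_rot: [-0.694, 0.694, 0.133, -0.133]
contact_force: [-0.2, -0.4, -0.8]
gripper_width: 0.183
```

Tip ≈ 25 mm deep, no contact yet.

Call:
play_rows(increments=[[[0,0.001,0],[0,0,0]],[[0,0.001,0],[0,0,0]],[[0,0.001,0],[0,0,0]],[[0,0,0],[0,0,0]],[[0,0,0],[0,0,0]]])

```text
t: 10.43
eef_pos: [0.5166, 0.0726, 0.1662]
tool_rot: [-0.694, 0.694, 0.133, -0.134]
contact_force: [-0.2, -0.1, -0.3]
gripper_width: 0.185
```

Call:
play_rows(increments=[[[0,0.001,0],[0,0,0]],[[0,0.001,0],[0,0,0]],[[0,0.001,0],[0,0,0]],[[0,0,0],[0,0,0]],[[0,0,0],[0,0,0]]])

```text
t: 10.85
eef_pos: [0.5166, 0.0726, 0.1632]
tool_rot: [-0.694, 0.694, 0.133, -0.134]
contact_force: [0.4, -0.5, -1.2]
gripper_width: 0.178
```

Call:
play_rows(increments=[[[0,0.001,0],[0,0,0]],[[0,0.001,0],[0,0,0]],[[0,0.001,0],[0,0,0]],[[0,0,0],[0,0,0]],[[0,0,0],[0,0,0]]])

```text
t: 11.27
eef_pos: [0.5167, 0.0726, 0.1602]
tool_rot: [0.694, -0.694, -0.133, 0.133]
contact_force: [0.7, -0.3, -1.6]
gripper_width: 0.181
```

Call:
play_rows(increments=[[[0,0.001,0],[0,0,0]],[[0,0.001,0],[0,0,0]],[[0,0.001,0],[0,0,0]],[[0,0,0],[0,0,0]],[[0,0,0],[0,0,0]]])

```text
t: 11.68
eef_pos: [0.5169, 0.0726, 0.1576]
tool_rot: [0.694, -0.694, -0.134, 0.133]
contact_force: [-0.8, -0.1, 5.2]
gripper_width: 0.18
```

Contact felt (about 6 N net at tip ≈ 36 mm deep). Pressing on in small steps, watching force.

Call:
play_rows(increments=[[[0,0.0005,0],[0,0,0]],[[0,0.0005,0],[0,0,0]],[[0,0.0005,0],[0,0,0]],[[0,0.0005,0],[0,0,0]],[[0,0,0],[0,0,0]],[[0,0,0],[0,0,0]]])

```text
t: 12.18
eef_pos: [0.5169, 0.0726, 0.1557]
tool_rot: [0.695, -0.694, -0.134, 0.133]
contact_force: [-2.1, 0.2, 5.9]
gripper_width: 0.178
```

Call:
play_rows(increments=[[[0,0.0005,0],[0,0,0]],[[0,0.0005,0],[0,0,0]],[[0,0,0],[0,0,0]],[[0,0,0],[0,0,0]]])

```text
t: 12.52
eef_pos: [0.517, 0.0726, 0.1548]
tool_rot: [0.694, -0.694, -0.134, 0.133]
contact_force: [-1.4, -0.6, 6.1]
gripper_width: 0.182
```

Call:
play_rows(increments=[[[0,0.0005,0],[0,0,0]],[[0,0.0005,0],[0,0,0]],[[0,0,0],[0,0,0]],[[0,0,0],[0,0,0]]])

```text
t: 12.85
eef_pos: [0.5169, 0.0726, 0.1535]
tool_rot: [0.694, -0.694, -0.134, 0.133]
contact_force: [-1.0, -0.0, 4.9]
gripper_width: 0.182
```

Call:
play_rows(increments=[[[0,0.0005,0],[0,0,0]],[[0,0.0005,0],[0,0,0]],[[0,0,0],[0,0,0]],[[0,0,0],[0,0,0]]])

```text
t: 13.18
eef_pos: [0.5169, 0.0726, 0.1525]
tool_rot: [0.694, -0.694, -0.134, 0.133]
contact_force: [-0.8, -0.4, 5.5]
gripper_width: 0.175
```

```bash
cat > tray.py <<'E'
from h import *
def tray(g=True):
    c=grab('top') if g else load('top');hsv=cv2.cvtColor(c['color'],cv2.COLOR_RGB2HSV);P=pts(c)
    m=(hsv[...,0]>105)&(hsv[...,0]<130)&(hsv[...,1]>150)&(P[...,0]<.48)&(P[...,0]>.3)&(abs(P[...,1])<.15)&(P[...,2]>.045)
    q=P[m];print('blue n',len(q),'x pct',np.percentile(q[:,0],[5,50,95]).round(4) if len(q) else 0)
E
python3 -c "
from tray import *
tray();plan()"
```

```text
blue n 97 x pct [0.3372 0.4386 0.4426]
t 13.23 p [0.5169 0.0726 0.1525] x [0.929 0.371 0.001] y [ 0.  0. -1.] yaw 21.75 F [-1.63 -0.04  6.6 ] g 0.1762319356291866
```

Call:
play_rows(increments=[[[0,0.0005,0],[0,0,0]],[[0,0,0],[0,0,0]],[[0,0,0],[0,0,0]],[[0,0,0],[0,0,0]],[[0,0,0],[0,0,0]],[[0,0,0],[0,0,0]]])

```text
t: 13.73
eef_pos: [0.517, 0.0726, 0.1521]
tool_rot: [0.694, -0.694, -0.134, 0.133]
contact_force: [-0.7, -0.4, 6.6]
gripper_width: 0.176
```

```bash
python3 -c "
from tray import *
tray();plan()"
```

```text
blue n 91 x pct [0.3372 0.4241 0.4277]
t 13.78 p [0.517  0.0726 0.1521] x [0.929 0.371 0.001] y [ 0.  0. -1.] yaw 21.75 F [-1.27 -0.35  4.79] g 0.1770701132021599
```

The tray is coming out; hold here.

Call:
play_rows(increments=[[[0,0.0003,0],[0,0,0]],[[0,0,0],[0,0,0]],[[0,0,0],[0,0,0]],[[0,0,0],[0,0,0]],[[0,0,0],[0,0,0]],[[0,0,0],[0,0,0]],[[0,0,0],[0,0,0]],[[0,0,0],[0,0,0]],[[0,0,0],[0,0,0]],[[0,0,0],[0,0,0]],[[0,0,0],[0,0,0]],[[0,0,0],[0,0,0]],[[0,0,0],[0,0,0]],[[0,0,0],[0,0,0]],[[0,0,0],[0,0,0]],[[0,0,0],[0,0,0]],[[0,0,0],[0,0,0]],[[0,0,0],[0,0,0]]])

```text
t: 15.28
eef_pos: [0.5169, 0.0726, 0.1518]
tool_rot: [0.694, -0.694, -0.134, 0.133]
contact_force: [-0.6, -0.9, 6.3]
gripper_width: 0.184
```

```bash
python3 -c "
from tray import *
tray();plan()"
```

```text
blue n 91 x pct [0.3372 0.4085 0.4124]
t 15.33 p [0.517  0.0726 0.1518] x [0.929 0.371 0.001] y [ 0.001  0.    -1.   ] yaw 21.75 F [-1.59 -1.18  6.16] g 0.18118786608173298
```

Call:
play_rows(increments=[[[0,0,0],[0,0,0]],[[0,0,0],[0,0,0]],[[0,0,0],[0,0,0]],[[0,0,0],[0,0,0]],[[0,0,0],[0,0,0]],[[0,0,0],[0,0,0]],[[0,0,0],[0,0,0]],[[0,0,0],[0,0,0]],[[0,0,0],[0,0,0]],[[0,0,0],[0,0,0]],[[0,0,0],[0,0,0]],[[0,0,0],[0,0,0]]])

```text
t: 16.33
eef_pos: [0.5169, 0.0726, 0.1518]
tool_rot: [0.694, -0.694, -0.134, 0.133]
contact_force: [-1.2, -0.8, 6.9]
gripper_width: 0.177
```

```bash
python3 -c "
from tray import *
tray();plan([.5169,.0726,.256])"
```

```text
blue n 91 x pct [0.3372 0.4087 0.4125]
t 16.38 p [0.5169 0.0726 0.1518] x [0.929 0.371 0.001] y [ 0.  0. -1.] yaw 21.75 F [-0.17  0.22  5.09] g 0.17820298046060631
tool shift [-0.     -0.1042 -0.    ]
```

Tray is stationary at x≈0.409, 45 mm in front of the closed position (~0.453). Withdraw.

Call:
play_rows(increments=[[[0,-0.004,0],[0,0,0]],[[0,-0.006,0],[0,0,0]],[[0,-0.008,0],[0,0,0]],[[0,-0.008,0],[0,0,0]],[[0,-0.008,0],[0,0,0]],[[0,-0.008,0],[0,0,0]],[[0,-0.01,0],[0,0,0]],[[0,-0.01,0],[0,0,0]],[[0,-0.014,0],[0,0,0]],[[0,-0.014,0],[0,0,0]],[[0,-0.014,0],[0,0,0]],[[0,0,0],[0,0,0]],[[0,0,0],[0,0,0]],[[0,0,0],[0,0,0]]])

```text
t: 17.55
eef_pos: [0.5163, 0.0726, 0.255]
tool_rot: [0.694, -0.694, -0.133, 0.134]
contact_force: [-0.2, -0.3, -0.4]
gripper_width: 0.177
```

```bash
python3 -c "
from tray import *
tray();plan([.4148,.3037,.256])"
```

```text
blue n 71 x pct [0.3372 0.4091 0.4127]
t 17.6 p [0.5161 0.0725 0.2547] x [ 0.929  0.371 -0.001] y [-0.001 -0.    -1.   ] yaw 21.76 F [ 0.03  0.37 -0.68] g 0.17898746822272163
tool shift [-0.0084 -0.0012  0.2523]
```

Call:
play_rows(increments=[[[-0.0008,0,0.012],[0,0,0]],[[-0.0008,0,0.025],[0,0,0]],[[-0.0008,0,0.025],[0,0,0]],[[-0.0008,0,0.025],[0,0,0]],[[-0.0008,0,0.025],[0,0,0]],[[-0.0008,0,0.025],[0,0,0]],[[-0.0008,0,0.025],[0,0,0]],[[-0.0008,0,0.025],[0,0,0]],[[-0.0008,0,0.025],[0,0,0]],[[-0.0008,0,0.025],[0,0,0]],[[-0.0002,0,0.015],[0,0,0]],[[0,0,0],[0,0,0]],[[0,0.03,0],[0,0,0]],[[0,0.03,0],[0,0,0]],[[0,0.006,0],[0,0,0]],[[0,0,0],[0,0,0]],[[0,0,0],[0,0,0]],[[0,0,0],[0,0,0]]])

```text
t: 19.1
eef_pos: [0.4167, 0.3039, 0.1909]
tool_rot: [0.695, -0.694, -0.134, 0.133]
contact_force: [-0.0, 0.7, -0.5]
gripper_width: 0.182
```

```bash
python3 - <<'E'
from h import *
plan([.415,.3034,.186])
s=grab('scene');u,v=372,168
for w in([.4148,.3038,.08],[.4155,.3026,.08]): print((proj(s,w)-(u-30,v-30)+.5)*12)
save('stand',cv2.resize(s['color'][v-30:v+18,u-30:u+30],None,fx=12,fy=12,interpolation=cv2.INTER_CUBIC))
E
```

```text
t 19.1 p [0.4167 0.3039 0.1909] x [0.929 0.37  0.002] y [ 0.002  0.001 -1.   ] yaw 21.71 F [-0.02  0.74 -0.52] g 0.18246351561905383
tool shift [-0.0018  0.0049  0.0001]
[365.88852709 392.50877428]
[361.6278975  395.03088313]
```

View pics/stand.png

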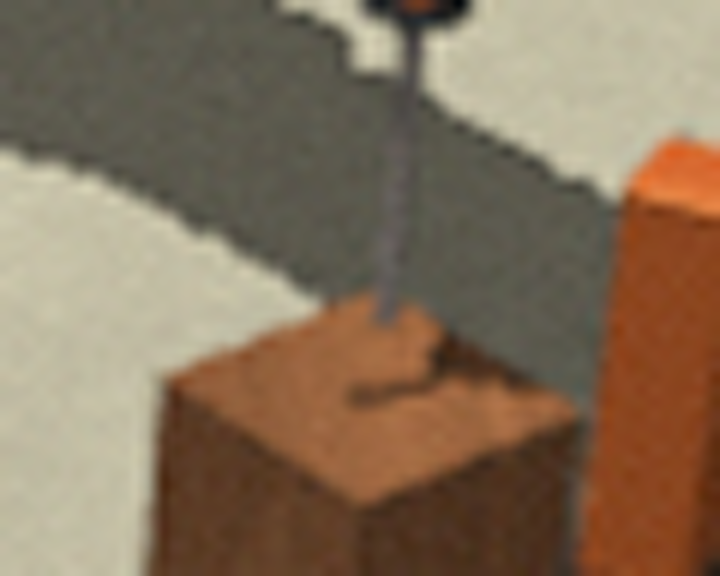

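```bash
python3 - <<'E'
from h import *
s=load('scene');p=get_obs()['eef_pos'];g=s['color'].astype(float).sum(2)/3
D=[]
R=[]
for r in range(143,164):
    # predicted column of vertical line through TCP at this row
    zs=np.linspace(.09,.18,400);uv=np.array([proj(s,[p[0],p[1],z]) for z in zs]);u=np.interp(-r,-uv[::-1,1][::-1],uv[::-1,0][::-1]) if 0 else uv[np.argmin(abs(uv[:,1]-r)),0]
    x0=int(round(u))-5;row=g[r,x0:x0+11];b=s['color'][r,x0:x0+11].astype(int);
    R.append((r,x0,row.round(0).astype(int).tolist(),round(u-x0,1)))
for q in R[::2]: print(*q)
print('line at z=.08',proj(s,[p[0],p[1],.08]),'tip',proj(s,p-[0,0,.094]))
E
```

```text
143 370 [76, 129, 168, 165, 158, 117, 81, 152, 190, 186, 178] 5.3
145 370 [84, 85, 81, 79, 78, 74, 81, 131, 177, 189, 184] 5.1
147 370 [87, 83, 84, 85, 81, 73, 80, 81, 78, 126, 161] 4.9
149 370 [84, 86, 88, 85, 86, 85, 77, 81, 82, 85, 82] 4.7
151 369 [86, 87, 83, 87, 79, 89, 89, 81, 84, 84, 84] 5.5
153 369 [83, 86, 85, 86, 86, 93, 85, 80, 85, 83, 84] 5.3
155 369 [85, 83, 83, 86, 86, 92, 85, 79, 85, 90, 88] 5.1
157 369 [88, 83, 86, 84, 91, 94, 86, 79, 87, 84, 84] 4.8
159 369 [86, 86, 83, 87, 94, 94, 77, 84, 84, 83, 87] 4.6
161 368 [83, 84, 87, 80, 79, 90, 89, 83, 86, 85, 84] 5.4
163 368 [148, 93, 105, 109, 111, 100, 87, 90, 98, 94, 87] 5.2
line at z=.08 [372.39809763 170.59209789] tip [373.04739563 164.51098343]
```

Rod is ~1.6 mm right of the stand hole; both estimates agree on TCP target (0.4155, 0.3026). Correct and lower gently.

Call:
play_rows(increments=[[[-0.0016,0,-0.0008],[0,0,0]],[[0,0.005,0],[0,0,0]],[[0,0.005,0],[0,0,0]],[[0,0.002,0],[0,0,0]],[[0,0.002,0],[0,0,0]],[[0,0.002,0],[0,0,0]],[[0,0.002,0],[0,0,0]],[[0,0,0],[0,0,0]],[[0,0,0],[0,0,0]]])

```text
t: 19.9
eef_pos: [0.4145, 0.3022, 0.1714]
tool_rot: [-0.694, 0.694, 0.133, -0.133]
contact_force: [0.4, 0.7, -0.9]
gripper_width: 0.175
```

Call:
play_rows(increments=[[[0,0.001,0],[0,0,0]],[[0,0.001,0],[0,0,0]],[[0,0,0],[0,0,0]],[[0,0,0],[0,0,0]]])

```text
t: 20.23
eef_pos: [0.4145, 0.3023, 0.1695]
tool_rot: [0.694, -0.694, -0.133, 0.133]
contact_force: [0.0, -0.1, -1.9]
gripper_width: 0.177
```

Call:
play_rows(increments=[[[0.0005,0.003,0],[0,0,0]],[[0,0.003,0],[0,0,0]],[[0,0.004,0],[0,0,0]],[[0,0.004,0],[0,0,0]],[[0,0.004,0],[0,0,0]],[[0,0,0],[0,0,0]],[[0,0,0],[0,0,0]]])

```text
t: 20.82
eef_pos: [0.4148, 0.3023, 0.1511]
tool_rot: [-0.694, 0.695, 0.133, -0.134]
contact_force: [0.2, -0.4, -0.2]
gripper_width: 0.175
```

Call:
play_rows(increments=[[[0,0.004,0],[0,0,0]],[[0,0.004,0],[0,0,0]],[[0,0.004,0],[0,0,0]],[[0,0.004,0],[0,0,0]],[[0,0.004,0],[0,0,0]],[[0,0.004,0],[0,0,0]],[[0,0,0],[0,0,0]],[[0,0,0],[0,0,0]]])

```text
t: 21.48
eef_pos: [0.4148, 0.3023, 0.1272]
tool_rot: [-0.694, 0.695, 0.133, -0.134]
contact_force: [0.1, 1.0, -0.0]
gripper_width: 0.176
```

Call:
play_rows(increments=[[[0,0.004,0],[0,0,0]],[[0,0.004,0],[0,0,0]],[[0,0.004,0],[0,0,0]],[[0,0.004,0],[0,0,0]],[[0,0.003,0],[0,0,0]],[[0,0.002,0],[0,0,0]],[[0,0.001,0],[0,0,0]],[[0,0,0],[0,0,0]],[[0,0,0],[0,0,0]]])

```text
t: 22.23
eef_pos: [0.415, 0.3025, 0.1055]
tool_rot: [0.694, -0.694, -0.133, 0.133]
contact_force: [0.2, 0.2, -0.8]
gripper_width: 0.18
```

Call:
play_rows(increments=[[[0,0.001,0],[0,0,0]],[[0,0.001,0],[0,0,0]],[[0,0,0],[0,0,0]],[[0,0,0],[0,0,0]]])

```text
t: 22.57
eef_pos: [0.415, 0.3025, 0.1035]
tool_rot: [0.694, -0.694, -0.133, 0.133]
contact_force: [-0.0, -0.1, -1.1]
gripper_width: 0.174
```

Call:
play_rows(increments=[[[0,0.001,0],[0,0,0]],[[0,0.0005,0],[0,0,0]],[[0,0,0],[0,0,0]],[[0,0,0],[0,0,0]]])

```text
t: 22.9
eef_pos: [0.415, 0.3025, 0.1021]
tool_rot: [0.694, -0.694, -0.133, 0.133]
contact_force: [-0.3, -0.4, 0.8]
gripper_width: 0.182
```

Call:
play_rows(increments=[[[0,0.001,0],[0,0,0]],[[0,0,0],[0,0,0]],[[0,0,0],[0,0,0]]])

```text
t: 23.15
eef_pos: [0.415, 0.3025, 0.102]
tool_rot: [0.695, -0.694, -0.133, 0.133]
contact_force: [-3.0, -2.1, 11.1]
gripper_width: 0.179
```

Collar seated (11 N, TCP 0.102 as at pick-up). Release and rise.

Call:
play_rows(increments=[[[0,-0.001,0],[0,0,0]],[[0,0,0],[0,0,0]],[[0,0,0],[0,0,0]],[[0,0,0],[0,0,0]],[[0,0,0],[0,0,0]],[[0,0,0],[0,0,0]],[[0,0,0],[0,0,0]],[[0,0,0],[0,0,0]]], gripper=0.045)

```text
t: 23.82
eef_pos: [0.4149, 0.3024, 0.1019]
tool_rot: [-0.694, 0.694, 0.133, -0.133]
contact_force: [0.5, -0.2, 0.7]
gripper_width: 0.528
```

Call:
play_rows(increments=[[[0,-0.005,0],[0,0,0]],[[0,-0.01,0],[0,0,0]],[[0,-0.015,0],[0,0,0]],[[0,-0.015,0],[0,0,0]],[[0,-0.02,0],[0,0,0]],[[0,-0.025,0],[0,0,0]],[[0,-0.025,0],[0,0,0]],[[0,-0.025,0],[0,0,0]],[[0,-0.02,0],[0,0,0]],[[0,0,0],[0,0,0]],[[0,0,0],[0,0,0]],[[0,0,0],[0,0,0]]])

```text
t: 24.82
eef_pos: [0.4146, 0.3022, 0.2619]
tool_rot: [-0.694, 0.694, 0.133, -0.134]
contact_force: [-0.5, -0.3, -0.2]
gripper_width: 0.526
```

```bash
python3 - <<'E'
from tray import *
tray();plan();s=grab('scene');P=pts(s)
q=P[(P[...,2]>.1)&(P[...,2]<.16)&(np.hypot(P[...,0]-.417,P[...,1]-.304)<.025)];print('handle top z',np.percentile(q[:,2],99).round(4),'median',np.median(q,0).round(4))
save('end',s['color'])
E
```

```text
blue n 193 x pct [0.3372 0.4042 0.4113]
t 24.87 p [0.4144 0.302  0.2614] x [ 0.929  0.371 -0.001] y [-0.001 -0.001 -1.   ] yaw 21.75 F [0.12 0.04 0.34] g 0.5251732330137854
handle top z 0.1458 median [0.4225 0.3008 0.1248]
```

View pics/end.png

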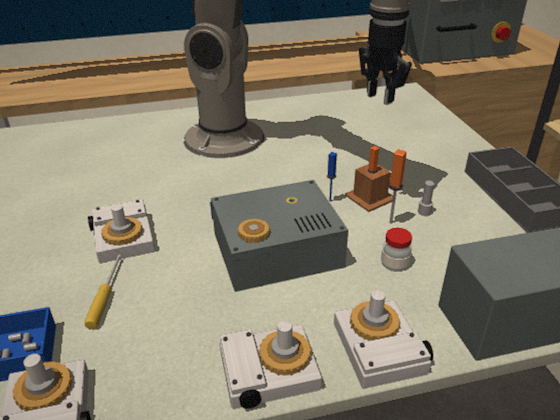

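The pin stands in the stand again (px 373,160) and the bystanders look unmoved. One last numeric check on tray travel, then hand in.

```bash
python3 - <<'E'
from h import *
c=load('top');hsv=cv2.cvtColor(c['color'],cv2.COLOR_RGB2HSV);P=pts(c)
m=(hsv[...,0]>105)&(hsv[...,0]<130)&(hsv[...,1]>150)&(P[...,0]<.48)&(P[...,0]>.36)&(abs(P[...,1]-.03)<.13)&(P[...,2]>.05)
d=P[m][:,:2]-[.5547,.0313];a=np.radians(3.45);x=d@[np.cos(a),np.sin(a)];print('panel in unit x',np.percentile(x,[5,25,50,75,95]).round(4))
q=P[(P[...,2]>.138)&(P[...,2]<.15)&(np.hypot(P[...,0]-.415,P[...,1]-.304)<.025)];print('handle top',len(q),q.mean(0).round(4) if len(q) else '')
print(hand_in())
E
```

```text
panel in unit x [-0.1515 -0.1508 -0.1498 -0.1487 -0.1479]
handle top 53 [0.4155 0.3022 0.1438]
the job is handed in; nothing more can be done
None
```

I carried out all the steps and handed the job in at about 25 s of the 56 s allowed. It reports no verdict, so the results below are my own checks.

**What I did**
- I took the small orange pin from its stand and put it through the access hole.
- I felt the catch about 35–36 mm below the lid. I pressed about 7 mm further and held it until the tray had stopped moving for a second.
- I returned the pin to the stand until its collar seated, at the same tool height as at pick-up.

**Force on the unit:** the highest reading at the catch was about 7 N, well under the 20 N limit. I only read the force at the end of each short move, not continuously.

**Last checks**
- **Tray:** the panel's upper edge is about 50 mm in front of the unit's front face, and the tray stayed out after I withdrew the pin. I never measured it shut with the same method, so this fits 45 mm of travel but doesn't prove it.
- **Pin:** the top of the handle is at 0.144 m, which is fully home. It stands within about 2 mm of its starting position, and it looks upright in the last picture.
- **Other things:** the last picture shows the bystanders unmoved and the gripper open and clear. I didn't measure the bystanders' positions.

**Disagreements:** the two cameras differed by about 1.5 mm in x on the stand hole. The scene view of the held pin also disagreed with the measured tool position by about 1 mm. I used a middle value, and the pin went into both holes without any noticeable sideways force.

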